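# Roll a pipe offcut up the loading gutter of the chamfering unit until the catch holds it

### The arm

A 6-joint arm with a two-finger parallel gripper is mounted at the origin on the work surface. World frame = base frame: x ahead of the robot, y to its left, z up, the work surface at z = 0. Lengths are in m, angles in rad, forces in N, time in s.
With the tool pointing down it reaches from about 0.3 to 0.775 m from the base axis. Payload 14.6 kg.
Tool frame: the origin (TCP) lies at the very end of the fingers, on their centre line; the grasp point (between the pads) lies ctrl.grasp_offset behind it (ctrl.grasp_offset is the distance from the TCP to the grasp point, in m); z points along the fingers, y is the direction in which the jaws open and shut (so a half turn about z gives the same grasp; the last joint's range is limited). The gripper opens to 94 mm and grips with 3 to 60 N. Pads are 16 mm wide; open, the fingers measure 119 mm over their backs; the gripper's body (75 mm by 177 mm) begins 78 mm behind the grasp point.
Start: joints at [1.128, 0.3, 1.521, -0, 1.321, -0.067], TCP at [0.202, 0.512, 0.205] pointing down, gripper open.
Joint ranges: [-3.03, 3.03], [-0.79, 2.21], [0.23, 2.52], [-1.04, 4.18], [0, 3.07], [-2.55, 2.55]. Speed limits (rad/s): [2.22, 2.22, 2.57, 3.14, 3.14, 3.14].

### API

Orientations are given as [roll, pitch, yaw] about the fixed x, y, z axes, in that order (R = Rz(yaw) Ry(pitch) Rx(roll)).
In Python, from station import ctrl gives the robot as it stands. The module is installed in compiled form; this text tells all that it offers.
- The arm moves only by the tool carry_out, never from a script. Its argument "deltas" is a list of rows, each an object of numbers: "x", "y", "z": the shift along the tool's x, y, z in units of 0.02 m (1.0 is 0.02 m); "wx", "wy", "wz": the turn, a rotation vector about the tool's x, y, z in units of 0.08 rad (1.0 is 0.08 rad); "jaw": the opening in per cent of the stroke, from 0 (shut) to 100 (fully open). A call has 1 to 12 rows; each row shifts and turns the commanded pose from where the row before left it, along the tool's axes as they then stand; what a row does not reach is not made up. A row lasts 1/12 s, in which the tool goes at most 41.7 mm and 7.16 degrees, less where a joint would pass 70% of its speed; a pose out of reach is approached as far as the arm can. A call with a number of a shift or a turn outside -1 to 1 is refused whole. A call with a gripper value outside its range is refused whole. The fingers move at their own pace and stop on an object; "squeeze" is the grip in N (left out, the last holds). Time passes only in rows, so rows that do not move let the fingers close. It gives the time, the measured TCP pose, the force and the opening at its end, in the units of the state.
- ctrl.get_obs(): the state, without advancing time (a new reading comes with each control period).
- ctrl.camera(name): name is "scene" or "top" or "wrist"; returns the picture (384x512x3 uint8, blue, green, red); there is no depth.
- ctrl.camera_params(name): a dict with "mtx" (3x3 intrinsics, pixels), "origin" and "attitude" of the camera in the world. Camera axes: x right, y down, z forward; pixel columns grow to the right and rows downward; lengths in m; the calibration is good to about 2 mm. A picture is of the moment at which its call begins: read the wrist's pose just before it. camera_params takes no time and is no camera call; for the wrist camera it gives the pose at the moment of the call.
- ctrl.hand_in(): hands the job in, once; it reports no verdict.
Trained networks look in the newest picture that a camera, given by its name, has taken for a name from the list of things; names that differ only in an ending like _2 or _b are one class to them, and where a whole thing is asked for, a point or a joint stands for the part that bears it (a point fixed in the world has none). Each returns a list of dicts, best first, with "conf" (0 to 1); they miss things now and then, are a little off and sometimes report something else, mostly with a low value. They report only what shows in the picture. A call takes as long as a camera call. They do not tell look-alikes from the thing itself.
- ctrl.boxes_of(camera, label): "rect" ([left, top, right, bottom] in pixels, round what is visible of it).
- ctrl.mark_of(camera, label): "position" ([row, column] in pixels: a listed point, or the origin of a listed thing).
The state is a dict: "time_s": time; "qpos": joint angles; "joint_vel": joint speeds; "tau": joint torques, N m; "ee_pos": TCP position; "eef_rot": TCP orientation; "force": force on the tool from outside, world axes, zero at the start; "moment": the same for the moment, N m; "grip_width": finger opening in m.
Only numpy, scipy, OpenCV 4.12 (cv2) and the standard library are available. Lean on these libraries where they do the work, as an engineer would, in place of code of your own. Each camera call takes 0.05 s, during which the arm holds its last target.

### The job

Load the chamfering unit: with the fingertips behind it, roll the steel pipe offcut that waits on the gutter's level landing up the sloping gutter, over the yellow spring catch, until the catch springs up behind it and it stays trapped in front of the red end stop. Only push it, at a steady, gentle pace: don't lift it out of the gutter, flick it, let it run back down the slope, or ram it against the stop. Then take the hand away, leaving everything else on the bench where it is.

Things in the scene. Friction and masses are not known exactly. Their poses are not given: they have to be found in the camera images.
- offcut: the part to load: a smooth, oily steel pipe offcut, 42.4 mm outside diameter (radius 21.2), 60 mm long, bore 32 mm, about 0.28 kg, lying across the gutter. Origin at its centre; y along its axis, along the gutter's y; x and z turn with it as it rolls. Starts at rest on the landing. Pushed, it rolls or slides along the smooth floor (friction about 0.25); let go on the slope, it rolls back.
- loader: the chamfering unit: grey base plate, blue gutter, blue motor head; fixed, but its place and heading vary. Origin on the bench surface under the gutter's centre line; x level, along the gutter in the climbing direction (roughly to the robot's right); y level, across it, away from the motor head; z up. Gutter 63 mm wide inside, centred on y = 0, open above, walls 16 mm above its floor.
- landing (a point): point in the floor of the level landing at the gutter's lower end, on the centre line: 30 mm above the bench, at loader x = -112 mm. The landing runs from loader x = -160 mm, where a lip 9 mm high closes it, to x = -65 mm, where the 10 degree slope begins.
- cone_tip (a point): tip of the steel cutting cone on the motor head, which stands on the robot's side beside the gutter's upper end; 83 mm above the bench, in line with the loaded offcut. In the loader's frame the head fills x = 53 to 156 mm, y = -60 to -265 mm, up to 122 mm high; its feed lever reaches x = 180 mm, 110 mm high. Keep the hand clear of it.
- gutter: the sloping gutter. Origin in its floor surface, on the centre line, level with the tips of the raised catch; x up the slope along the floor, y as the loader's, z square to the floor. The slope begins at x = -165 mm. An offcut on the floor has its centre at z = 21 mm. Loaded, its centre is at x = 18 mm (leaning on the raised catch) to 28 mm (at the stop).
- end_stop: red steel plate 54 mm wide that closes the gutter's upper end, fixed; its top is 29 mm above the floor. Its origin and axes are the gutter's; its face that meets the offcut is at gutter x = 49.5 mm.
- catch (a joint): angle (rad) of the yellow spring catch: two prongs 13 mm wide, 15 to 28 mm either side of the centre line, hinged in the floor 55 mm below their tips. 0 = up (tips 10 mm above the floor at gutter x = 0), 0.2 = flush. Its spring is light: the offcut presses it down as it rolls over; it then rises and stops the offcut rolling back.
- standing_offcut: bystander: steel pipe piece 42 mm across, 75 mm tall, standing upright on the bench beyond the gutter; origin at the centre of its underside. Not to be disturbed.
- brass_bush: bystander: brass bush 38 mm across, 38 mm tall, standing on the bench beyond the gutter; origin at the centre of its underside. Not to be disturbed.
- wrench: bystander: steel wrench 170 mm long lying flat on the bench on the robot's side of the landing; origin under its middle, x along it. Not to be disturbed.
- scraper: bystander: hand scraper like a screwdriver, orange handle, 160 mm long, lying on the bench beyond the landing; origin under its middle, x along it. Not to be disturbed.
- chip_brush: bystander: brush 200 mm long lying on the bench to the left; origin under its middle. Not to be disturbed.
- oiler: bystander: white plastic oil bottle with a red cap, 56 mm across, 120 mm tall, on the bench to the right; origin at the centre of its underside. Not to be disturbed.
- post_cap: bystander: black plastic post cap, 48 mm across, 30 mm tall, on the bench to the right; origin at the centre of its underside. Not to be disturbed.
Mind the look-alikes: they are no part of the job. Leave any turquoise look-alike of the offcut alone.

How it is judged:
By the outcome, as a careful person would: the job done as asked, in the order asked, and still so for the second after the job is handed in, with the robot touching nothing.
It also fails if it takes over 42 s, if anything falls off the work surface, if the arm or the gripper's body presses on something with over 40 N, if the wrist force passes 120 N, or if a joint passes its speed limit or range.

## Working session

There is one attempt and no reset: what is moved stays moved. The work goes in short steps, Python scripts to look and compute and a tool call to move; the robot and the scene stay as the last step left them, time stands still between calls to the robot, and variables do not carry over. Pictures are saved under pics/ and viewed, and the job is handed in when it is done.

Besides the shell and the picture viewer there is one more tool, called after "Emit:" by a JSON object that holds its "name" and its "arguments". carry_out: Moves the arm, as the interface text tells. Its arguments: {"type":"object","properties":{"deltas":{"type":"array"},"squeeze":{"type":"number"}},"required":["deltas"]}

```bash
mkdir -p pics; python3 - <<'E'
from station import ctrl
import cv2
o=ctrl.get_obs()
for k,v in o.items(): print(k,v)
print(ctrl.grasp_offset)
for c in ("scene","top","wrist"):
    p=ctrl.camera_params(c); print(c,p)
    cv2.imwrite(f"pics/{c}0.png",ctrl.camera(c))
    if c!="wrist":
        for l in ("landing","cone_tip","gutter","offcut","end_stop","loader"):
            print(c,l,[(r['conf'],r['position']) for r in ctrl.mark_of(c,l)][:3])
E
```

```text
time_s 0.0
qpos [ 1.12841160e+00  3.00452427e-01  1.52156627e+00 -4.17781086e-05
  1.32067247e+00 -6.66027402e-02]
joint_vel [-1.39821108e-03  4.62497115e-04 -2.31026824e-04 -2.99962321e-04
 -2.27321321e-05  5.41482312e-04]
tau [-3.29980794e-04 -5.31811166e+01 -3.52729332e+01  7.07349926e-02
  2.45210849e-02 -1.16248375e-04]
ee_pos [0.20175714 0.51138947 0.20490283]
eef_rot [-3.14049388e+00 -3.27333401e-05  2.76582101e+00]
force [ 0.01529692  0.26045779 -0.5305377 ]
moment [-0.02741957 -0.04238516 -0.01399128]
grip_width 0.09379916805079862
0.0188
scene {'mtx': array([[361.93652047,   0.        , 258.50295641],
       [  0.        , 361.93652047, 194.01208716],
       [  0.        ,   0.        ,   1.        ]]), 'origin': array([ 1.22958391, -0.19412831,  0.79780347]), 'attitude': array([-2.38711554,  0.01751182,  1.27625109])}
scene landing [(0.86, [212.2, 285.2])]
scene cone_tip [(0.83, [192.3, 198.4]), (0.62, [176.0, 257.3])]
scene gutter [(0.94, [214.3, 206.9])]
scene offcut [(0.9, [215.3, 341.3]), (0.68, [274.5, 304.9]), (0.63, [206.3, 278.5])]
scene end_stop []
scene loader [(
[... 169 characters left out ...]
  ,   1.        ]]), 'origin': array([0.43637407, 0.00620576, 1.52945766]), 'attitude': array([-3.02823111, -0.01661882, -1.56762148])}
top landing [(0.8, [189.1, 236.8])]
top cone_tip [(0.8, [215.3, 304.5])]
top gutter [(0.59, [199.2, 297.0])]
top offcut [(0.77, [192.0, 238.9]), (0.74, [137.6, 239.4]), (0.72, [219.7, 186.6])]
top end_stop []
top loader [(0.78, [199.0, 265.5]), (0.26, [189.0, 237.1])]
wrist {'mtx': array([[328.01645478,   0.        , 255.6525199 ],
       [  0.        , 328.01645478, 190.18707803],
       [  0.        ,   0.        ,   1.        ]]), 'origin': array([0.13379353, 0.53836104, 0.38520503]), 'attitude': array([ 2.89044278e+00, -1.19405426e-03,  1.19471998e+00])}
```

```bash
python3 -c "
import cv2
for c in ('scene','top'):
    i=cv2.imread(f'pics/{c}0.png')
    if c=='top': j=i[110:270,150:360]
    else: j=i[130:300,150:370]
    cv2.imwrite(f'pics/{c}0z.png',cv2.resize(j,None,fx=3.6,fy=3.5,interpolation=cv2.INTER_CUBIC))
"
```

```text
(no output)
```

View pics/scene0.png

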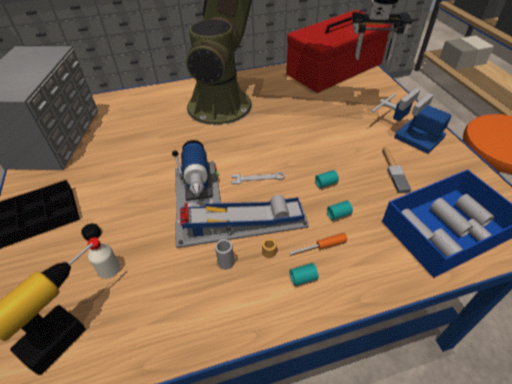

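View pics/top0.png

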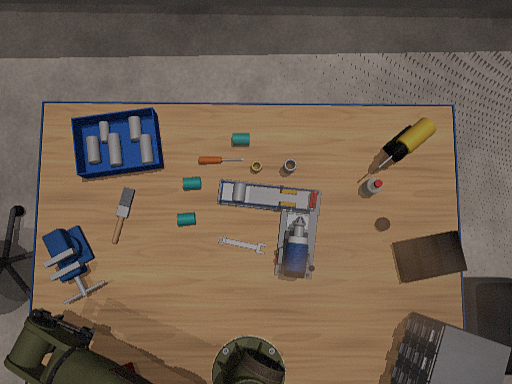

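View pics/wrist0.png

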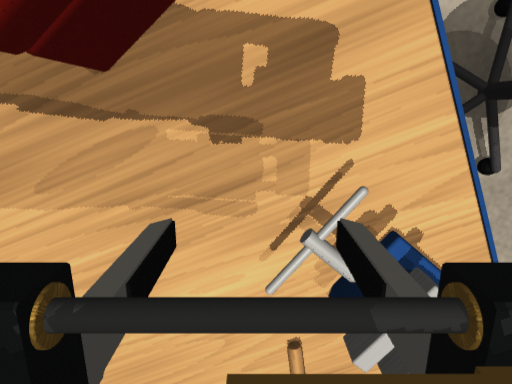

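```bash
ls pics
```

```text
scene0.png
scene0z.png
top0.png
top0z.png
wrist0.png
```

View pics/scene0z.png

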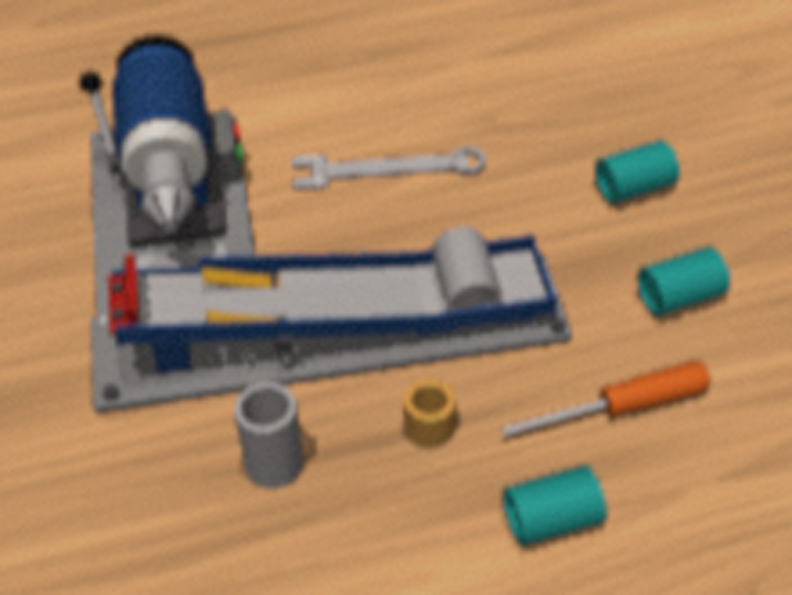

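View pics/top0z.png

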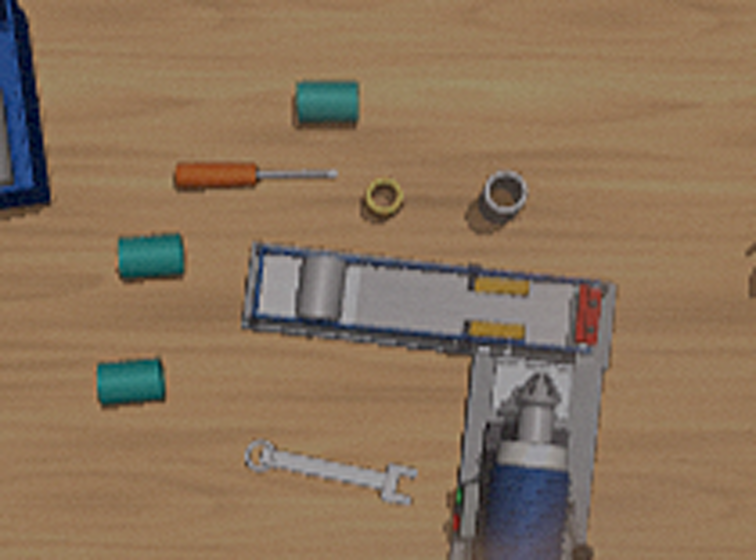

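```bash
cat > h.py <<'E'
import numpy as np
from scipy.spatial.transform import Rotation as R
from scipy.optimize import least_squares
def cam(ctrl,n):
    p=ctrl.camera_params(n); return p['mtx'],p['origin'],R.from_euler('xyz',p['attitude']).as_matrix()
def proj(c,P):
    K,o,A=c; v=(np.atleast_2d(P)-o)@A; u=v@K.T; return u[:,:2]/u[:,2:]
def ray(c,col,row,z):
    K,o,A=c; d=A@np.linalg.solve(K,[col,row,1.]); return o+d*(z-o[2])/d[2]
E
python3 - <<'E'
from h import *
from station import ctrl
c=cam(ctrl,'top');s=cam(ctrl,'scene')
print('landing',ray(c,236.8,189.1,.03),ray(s,285.2,212.2,.03))
zg=.03+.165*np.sin(np.radians(10))
print('gutter',zg,ray(c,297,199.2,zg),ray(s,206.9,214.3,zg))
print('cone',ray(c,304.5,215.3,.083),ray(s,198.4,192.3,.083))
print('loader',ray(c,265.5,199,0),ray(s,245,225.1,0))
print('offcut',ray(c,238.9,192,.0512),ray(s,278.5,206.3,.0512))
E
```

```text
landing [0.63085907 0.04044691 0.03      ] [0.62391628 0.05301494 0.03      ]
gutter 0.0586519493150435 [ 0.59318614 -0.16763574  0.05865195] [ 0.58983221 -0.15766544  0.05865195]
cone [ 0.53610981 -0.18964644  0.083     ] [ 0.52643004 -0.16563619  0.083     ]
loader [ 0.59960148 -0.06171986  0.        ] [ 0.61060284 -0.06049315  0.        ]
offcut [0.61803351 0.0326257  0.0512    ] [0.61510526 0.0358967  0.0512    ]
```

The offcut (grey pipe) lies on the landing at about top (238,192) and scene (280,207). The gutter climbs to the red stop at top (313,199), with the catch and cone beside it. The three turquoise pieces are look-alikes. Next I'll fit the loader pose from the picked corners.

```bash
cat >> h.py <<'E'
T10=np.radians(10)
def g2l(x,y,z): # gutter->loader
    c,s=np.cos(T10),np.sin(T10)
    return np.array([-.065+(.165+x)*c-z*s, y, .03+(.165+x)*s+z*c])
def l2w(p,P):
    P=np.atleast_2d(P); c,s=np.cos(p[2]),np.sin(p[2])
    return np.c_[p[0]+c*P[:,0]-s*P[:,1],p[1]+s*P[:,0]+c*P[:,1],P[:,2]]
def model():
    L={}
    w=.0315
    for y in(-w,w):
        L['lip%+d'%np.sign(y)]=[(-.16,y,.03),(-.065,y,.03),tuple(g2l(.0495,y,0))]
        L['wall%+d'%np.sign(y)]=[(-.16,y,.046),(-.065,y,.046),tuple(g2l(.0495,y,.016))]
    L['lipline']=[(-.16,-w,.039),(-.16,w,.039)]
    L['brk']=[(-.065,-w,.03),(-.065,w,.03)]
    L['stop']=[tuple(g2l(.0495,a,b)) for a,b in((-.027,0),(-.027,.029),(.027,.029),(.027,0))]
    for sg in(-1,1):
        L['c%d'%sg]=[tuple(g2l(a,sg*b,c)) for a,b,c in((-.055,.015,0),(0,.015,.01),(0,.028,.01),(-.055,.028,0))]
    L['axis']=[(-.16,0,.03),(-.065,0,.03)]
    return L
def overlay(img,c,p,k,x0,y0,x1,y1,out):
    import cv2
    im=cv2.resize(img[y0:y1,x0:x1],None,fx=k,fy=k,interpolation=cv2.INTER_CUBIC)
    for n,l in model().items():
        q=(proj(c,l2w(p,l))+.5-[x0,y0])*k
        cv2.polylines(im,[np.round(q).astype(int)],False,(0,255,0) if n!='axis' else (255,0,255),1)
    cv2.imwrite(out,im)
E
python3 - <<'E'
from h import *
from station import ctrl
import cv2
c=cam(ctrl,'top');s=cam(ctrl,'scene')
T=lambda X,Y:(150+X/3.6-.5,110+Y/3.5-.5)
S=lambda X,Y:(150+X/3.6-.5,130+Y/3.5-.5)
obs=[(c,g2l(0,.028,.01),T(528,279)),(c,g2l(0,-.028,.01),T(525,339)),(c,g2l(0,.015,.01),T(528,295)),(c,g2l(0,-.015,.01),T(525,323)),
(c,g2l(.0495,.027,.029),T(580,284)),(c,g2l(.0495,-.027,.029),T(574,342)),
(s,g2l(0,-.028,.01),S(203,267)),(s,g2l(0,-.015,.01),S(203,283)),(s,g2l(0,.028,.01),S(207,325)),
(s,g2l(.0495,-.027,.029),S(134,258)),(s,g2l(.0495,.027,.029),S(132,320))]
f=lambda p:np.concatenate([proj(a,l2w(p,b))[0]-u for a,b,u in obs])
r=least_squares(f,[.6,-.06,-1.74],loss='soft_l1')
print(r.x,np.round(r.fun,1))
np.save('p0.npy',r.x)
overlay(cv2.imread('pics/top0.png'),c,r.x,6,210,170,335,225,'pics/ovt.png')
overlay(cv2.imread('pics/scene0.png'),s,r.x,5,170,185,315,250,'pics/ovs.png')
E
```

```text
[ 0.60898054 -0.06599861 -1.68992011] [ 0.2  0.3 -0.8 -0.7 -0.3 -0.5 -0.4  0.1  0.  -0.2 -0.  -0.9 -0.9  0.7
 -0.6 -0.2 -0.4  0.2 -0.4 -0.8  1.  -2.9]
```

View pics/ovt.png

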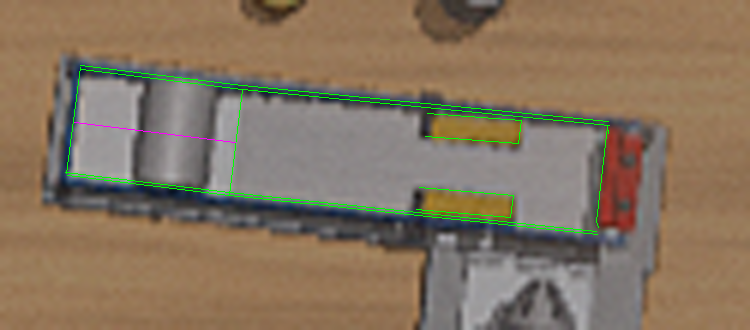

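View pics/ovs.png

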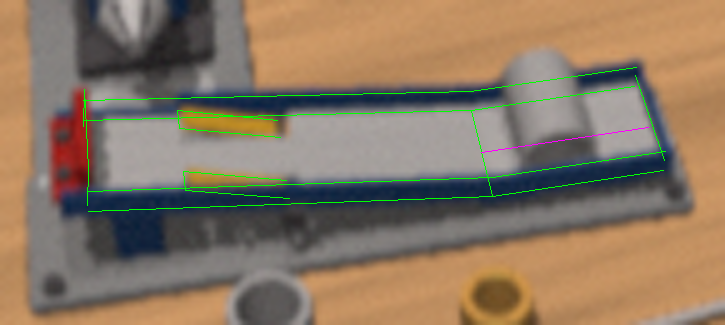

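The loader fit is good: origin (0.609, -0.066), heading about -1.69. I'll turn the hand to yaw ≈ 1.45 and narrow the jaws.

Emit:
{"name": "carry_out", "arguments": {"deltas": [{"wz":1,"jaw":22},{"wz":1,"jaw":22},{"wz":1,"jaw":22},{"wz":1,"jaw":22},{"wz":1,"jaw":22},{"wz":1,"jaw":22},{"wz":1,"jaw":22},{"wz":1,"jaw":22},{"wz":1,"jaw":22},{"wz":1,"jaw":22},{"wz":1,"jaw":22},{"wz":1,"jaw":22}]}}

```text
invalid input
```

Emit:
{"name": "carry_out", "arguments": {"deltas": [{"wz":1},{"wz":1},{"wz":1},{"wz":1},{"wz":0.43},{"x":-0.4,"y":0.5},{"x":-0.8,"y":1},{"x":-0.8,"y":1},{"x":-0.8,"y":1},{"x":-0.8,"y":1},{"x":-0.8,"y":1},{"x":-0.8,"y":1}]}}

```text
invalid input
```

Emit:
{"name": "carry_out", "arguments": {"deltas": [{"x":-0.8,"y":1},{"x":-0.8,"y":1},{"x":-0.8,"y":1},{"x":-0.8,"y":1},{"x":-0.8,"y":1},{"x":-0.8,"y":1},{"x":-0.8,"y":1},{"x":-0.8,"y":1},{"x":-0.8,"y":1},{"x":-0.8,"y":1},{"x":-0.8,"y":1},{"x":-0.8,"y":1}]}}

```text
invalid input
```

Emit:
{"name": "carry_out", "arguments": {"deltas": [{"x":-0.8,"y":1,"z":0.4},{"x":-0.8,"y":1,"z":0.4},{"x":-0.8,"y":1,"z":0.4},{"x":-0.8,"y":1,"z":0.4},{"x":-0.4,"y":0.6,"z":0.4},{"z":0.25},{},{}]}}

```text
invalid input
```

```bash
python3 - <<'E'
from h import *
from station import ctrl
import cv2
p=np.load('p0.npy')
o=ctrl.get_obs();w=cam(ctrl,'wrist');im=ctrl.camera('wrist')
print(o['time_s'],o['ee_pos'],o['eef_rot'],o['grip_width'],o['force'])
cv2.imwrite('pics/w1.png',im); np.savez('w1.npz',K=w[0],o=w[1],A=w[2])
overlay(im,w,p,1.5,0,0,512,384,'pics/w1o.png')
for l in('landing','gutter','offcut','cone_tip'):print(l,ctrl.mark_of('wrist',l)[:2])
E
```

```text
0.75 [0.2018538  0.51160994 0.20543859] [-3.14158606e+00  6.01050419e-06  2.76578794e+00] 0.09392638175831382 [ 0.36638566 -0.38900814  0.30001282]
landing []
gutter []
offcut []
cone_tip []
```

View pics/w1o.png

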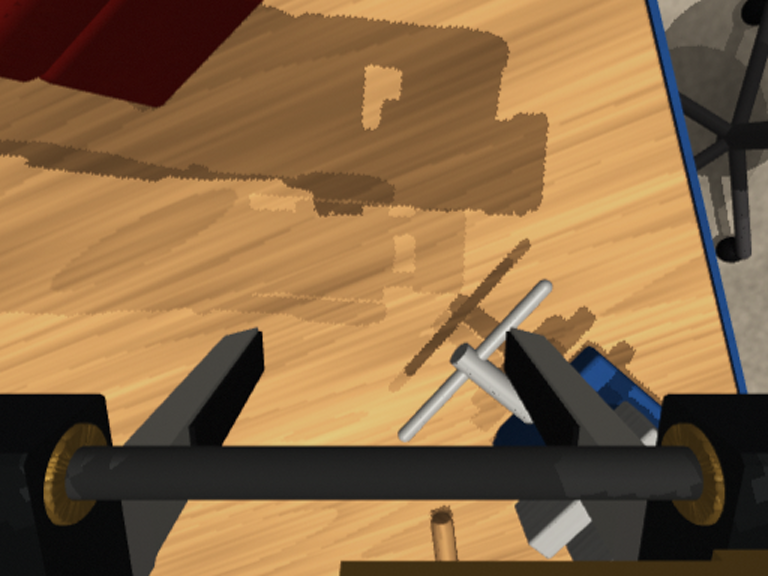

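The calls were refused whole and nothing moved. I'll try one row with every key filled in.

Emit:
{"name": "carry_out", "arguments": {"deltas": [{"x":0,"y":0,"z":0,"wx":0,"wy":0,"wz":1,"jaw":22}]}}

```text
time_s: 1.08
ee_pos: [0.2019, 0.5116, 0.2054]
eef_rot: [-3.142, 0.0, 2.687]
force: [0.5, -0.6, 0.6]
grip_width: 0.09
```

Emit:
{"name": "carry_out", "arguments": {"deltas": [{"x":0,"y":0,"z":0,"wx":0,"wy":0,"wz":1,"jaw":22},{"x":0,"y":0,"z":0,"wx":0,"wy":0,"wz":1,"jaw":22},{"x":0,"y":0,"z":0,"wx":0,"wy":0,"wz":1,"jaw":22},{"x":0,"y":0,"z":0,"wx":0,"wy":0,"wz":1,"jaw":22},{"x":0,"y":0,"z":0,"wx":0,"wy":0,"wz":1,"jaw":22},{"x":0,"y":0,"z":0,"wx":0,"wy":0,"wz":1,"jaw":22},{"x":0,"y":0,"z":0,"wx":0,"wy":0,"wz":1,"jaw":22},{"x":0,"y":0,"z":0,"wx":0,"wy":0,"wz":1,"jaw":22},{"x":0,"y":0,"z":0,"wx":0,"wy":0,"wz":1,"jaw":22},{"x":0,"y":0,"z":0,"wx":0,"wy":0,"wz":1,"jaw":22},{"x":0,"y":0,"z":0,"wx":0,"wy":0,"wz":1,"jaw":22},{"x":0,"y":0,"z":0,"wx":0,"wy":0,"wz":1,"jaw":22}]}}

```text
time_s: 2.08
ee_pos: [0.2019, 0.5116, 0.2055]
eef_rot: [3.142, 0.0, 1.722]
force: [-0.5, -0.0, -0.1]
grip_width: 0.0208
```

Emit:
{"name": "carry_out", "arguments": {"deltas": [{"x":0,"y":0,"z":0,"wx":0,"wy":0,"wz":1,"jaw":22},{"x":0,"y":0,"z":0,"wx":0,"wy":0,"wz":1,"jaw":22},{"x":0,"y":0,"z":0,"wx":0,"wy":0,"wz":1,"jaw":22},{"x":0,"y":0,"z":0,"wx":0,"wy":0,"wz":0.43,"jaw":22},{"x":-0.4,"y":0.5,"z":0,"wx":0,"wy":0,"wz":0,"jaw":22},{"x":-0.8,"y":1,"z":0,"wx":0,"wy":0,"wz":0,"jaw":22},{"x":-0.8,"y":1,"z":0,"wx":0,"wy":0,"wz":0,"jaw":22},{"x":-0.8,"y":1,"z":0,"wx":0,"wy":0,"wz":0,"jaw":22},{"x":-0.8,"y":1,"z":0,"wx":0,"wy":0,"wz":0,"jaw":22},{"x":-0.8,"y":1,"z":0,"wx":0,"wy":0,"wz":0,"jaw":22},{"x":-0.8,"y":1,"z":0,"wx":0,"wy":0,"wz":0,"jaw":22}]}}

```text
time_s: 3.0
ee_pos: [0.3197, 0.3912, 0.2056]
eef_rot: [3.141, -0.0, 1.453]
force: [-0.2, -0.4, 0.2]
grip_width: 0.0209
```

Emit:
{"name": "carry_out", "arguments": {"deltas": [{"x":-0.8,"y":1,"z":0,"wx":0,"wy":0,"wz":0,"jaw":22},{"x":-0.8,"y":1,"z":0,"wx":0,"wy":0,"wz":0,"jaw":22},{"x":-0.8,"y":1,"z":0,"wx":0,"wy":0,"wz":0,"jaw":22},{"x":-0.8,"y":1,"z":0,"wx":0,"wy":0,"wz":0,"jaw":22},{"x":-0.8,"y":1,"z":0,"wx":0,"wy":0,"wz":0,"jaw":22},{"x":-0.8,"y":1,"z":0,"wx":0,"wy":0,"wz":0,"jaw":22},{"x":-0.8,"y":1,"z":0,"wx":0,"wy":0,"wz":0,"jaw":22},{"x":-0.8,"y":1,"z":0,"wx":0,"wy":0,"wz":0,"jaw":22},{"x":-0.8,"y":1,"z":0,"wx":0,"wy":0,"wz":0,"jaw":22},{"x":-0.8,"y":1,"z":0,"wx":0,"wy":0,"wz":0,"jaw":22},{"x":-0.8,"y":1,"z":0,"wx":0,"wy":0,"wz":0,"jaw":22},{"x":-0.8,"y":1,"z":0,"wx":0,"wy":0,"wz":0,"jaw":22}]}}

```text
time_s: 4.0
ee_pos: [0.5347, 0.1717, 0.2055]
eef_rot: [3.142, 0.0, 1.453]
force: [0.6, 0.1, -0.8]
grip_width: 0.0207
```

Emit:
{"name": "carry_out", "arguments": {"deltas": [{"x":-0.8,"y":1,"z":0.4,"wx":0,"wy":0,"wz":0,"jaw":22},{"x":-0.8,"y":1,"z":0.4,"wx":0,"wy":0,"wz":0,"jaw":22},{"x":-0.8,"y":1,"z":0.4,"wx":0,"wy":0,"wz":0,"jaw":22},{"x":-0.8,"y":1,"z":0.4,"wx":0,"wy":0,"wz":0,"jaw":22},{"x":-0.4,"y":0.6,"z":0.4,"wx":0,"wy":0,"wz":0,"jaw":22},{"x":0,"y":0,"z":0.25,"wx":0,"wy":0,"wz":0,"jaw":22},{"x":0,"y":0,"z":0,"wx":0,"wy":0,"wz":0,"jaw":22},{"x":0,"y":0,"z":0,"wx":0,"wy":0,"wz":0,"jaw":22}]}}

```text
time_s: 4.67
ee_pos: [0.6162, 0.0913, 0.1605]
eef_rot: [-3.141, 0.0, 1.452]
force: [-0.8, 1.1, -0.2]
grip_width: 0.0211
```

```bash
python3 - <<'E'
from h import *
from station import ctrl
import cv2
p=np.load('p0.npy')
o=ctrl.get_obs();w=cam(ctrl,'wrist');im=ctrl.camera('wrist')
print(o['time_s'],o['ee_pos'],o['eef_rot'],o['grip_width'],o['force'])
cv2.imwrite('pics/w2.png',im); np.savez('w2.npz',K=w[0],o=w[1],A=w[2])
overlay(im,w,p,1.5,0,0,512,384,'pics/w2o.png')
for l in('landing','gutter','offcut'):print(l,ctrl.mark_of('wrist',l)[:2])
E
```

```text
4.6667 [0.616161   0.0912734  0.16046443] [-3.14104558e+00  6.00434218e-05  1.45224647e+00] 0.021096188544481035 [-0.79725274  1.08203476 -0.19409898]
landing [{'position': [222.2, 265.3], 'conf': 0.84}]
gutter []
offcut [{'position': [213.3, 454.9], 'conf': 0.85}, {'position': [56.5, 139.2], 'conf': 0.81}]
```

View pics/w2o.png

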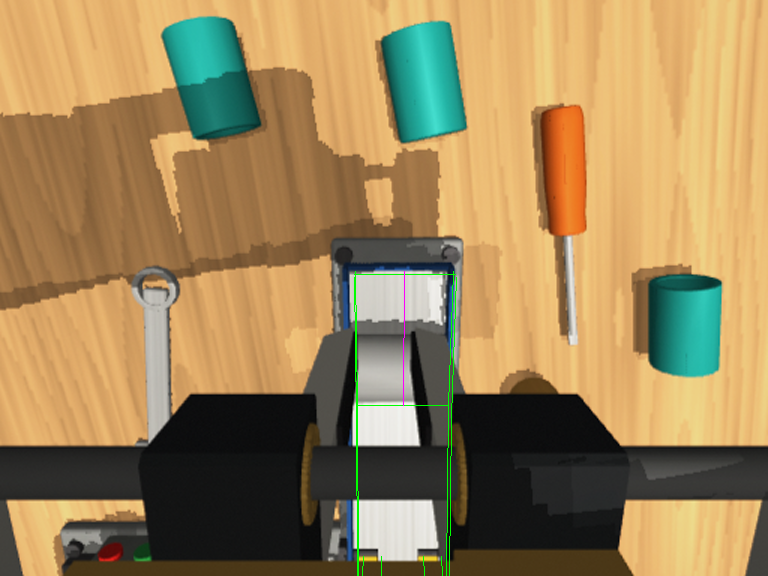

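```bash
python3 - <<'E'
from h import *
import cv2
d=np.load('w2.npz');w=(d['K'],d['o'],d['A']);p=np.load('p0.npy')
im=cv2.imread('pics/w2.png')
print('tcp px',proj(w,[0.616161,0.0912734,0.16046443]))
L=l2w(p,[[0,0,0]]);c,s=np.cos(p[2]),np.sin(p[2])
q=np.array([0.616161,0.0912734])-p[:2];print('tcp in loader',c*q[0]+s*q[1],-s*q[0]+c*q[1])
cv2.imwrite('pics/w2z.png',cv2.resize(im[155:300,200:330],None,fx=4.1,fy=4.1,interpolation=cv2.INTER_CUBIC))
E
```

```text
tcp px [[257.42152835 233.74590823]]
tcp in loader -0.15701078786828998 -0.011560987877905163
```

View pics/w2z.png

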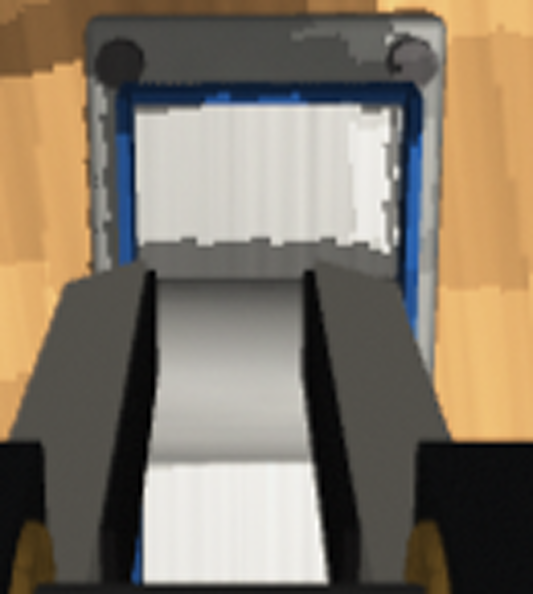

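```bash
python3 - <<'E'
from h import *
d=np.load('w2.npz');w=(d['K'],d['o'],d['A']);p=np.load('p0.npy')
c,s=np.cos(p[2]),np.sin(p[2])
lo=lambda P:np.array([c*(P[0]-p[0])+s*(P[1]-p[1]),-s*(P[0]-p[0])+c*(P[1]-p[1]),P[2]])
print('lip', lo(ray(w,265.7,180.4,.039)),'landing mark',lo(ray(w,265.3,222.2,.03)))
o=lo(w[1]);print('cam',o)
for col,row in((257,224.0),(257,267.7)):
    a=lo(ray(w,col,row,.0512)); v=(a-o)[[0,2]]; L=np.hypot(*v)
    print(a[0], 'off',.0212*L/abs(v[1]))
E
```

```text
lip [-0.16175546 -0.00327053  0.039     ] landing mark [-0.11685805 -0.00305884  0.03      ]
cam [-0.22937201 -0.01243405  0.34024268]
-0.12276096720189941 off 0.02259610050076454
-0.07790305834920143 off 0.023934550043612016
```

The gutter axis is about 3 mm nearer the robot than my first fit. The offcut axis is at loader x ≈ -100 mm. Going down behind it, tips 15 mm above the floor.

Emit:
{"name": "carry_out", "arguments": {"deltas": [{"x":-0.25,"y":0.21,"z":0.3,"wx":0,"wy":0,"wz":0,"jaw":22},{"x":-0.25,"y":0.21,"z":0.6,"wx":0,"wy":0,"wz":0,"jaw":22},{"x":0,"y":0,"z":0.8,"wx":0,"wy":0,"wz":0,"jaw":22},{"x":0,"y":0,"z":0.8,"wx":0,"wy":0,"wz":0,"jaw":22},{"x":0,"y":0,"z":0.8,"wx":0,"wy":0,"wz":0,"jaw":22},{"x":0,"y":0,"z":0.8,"wx":0,"wy":0,"wz":0,"jaw":22},{"x":0,"y":0,"z":0.4,"wx":0,"wy":0,"wz":0,"jaw":22},{"x":0,"y":0,"z":0,"wx":0,"wy":0,"wz":0,"jaw":22}]}}

```text
time_s: 5.53
ee_pos: [0.6229, 0.0798, 0.0677]
eef_rot: [-3.138, 0.001, 1.451]
force: [-0.7, 0.2, -0.1]
grip_width: 0.0208
```

```bash
python3 - <<'E'
from h import *
from station import ctrl
import cv2
p=np.load('p0.npy')
c,s=np.cos(p[2]),np.sin(p[2])
p[:2]+=np.array([c*-.0015+s*.003,s*-.0015-c*.003]); np.save('p1.npy',p); print(p)
o=ctrl.get_obs();w=cam(ctrl,'wrist');im=ctrl.camera('wrist')
e=o['ee_pos'][:2]-p[:2]
print(o['time_s'],o['ee_pos'],o['eef_rot'],'loader',c*e[0]+s*e[1],-s*e[0]+c*e[1],o['force'])
overlay(im,w,p,1.5,0,0,512,384,'pics/w3o.png')
i2=ctrl.camera('scene');cv2.imwrite('pics/s3z.png',cv2.resize(i2[130:270,150:350],None,fx=4,fy=4,interpolation=cv2.INTER_CUBIC))
E
```

```text
[ 0.60618007 -0.06415271 -1.68992011]
5.5333 [0.62285575 0.07981809 0.0677396 ] [-3.13780561e+00  7.64301454e-04  1.45119156e+00] loader -0.14493228190636703 -0.000552306735012123 [-0.70363045  0.2248663  -0.10949704]
```

View pics/w3o.png

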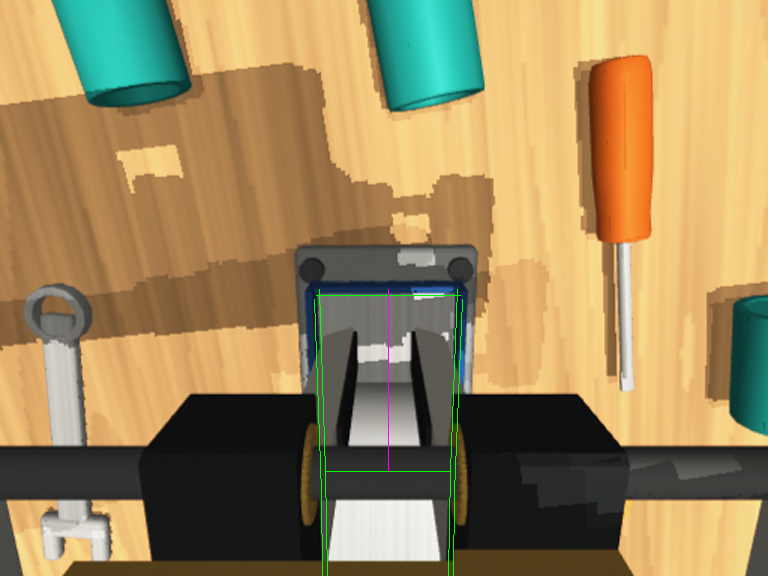

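View pics/s3z.png

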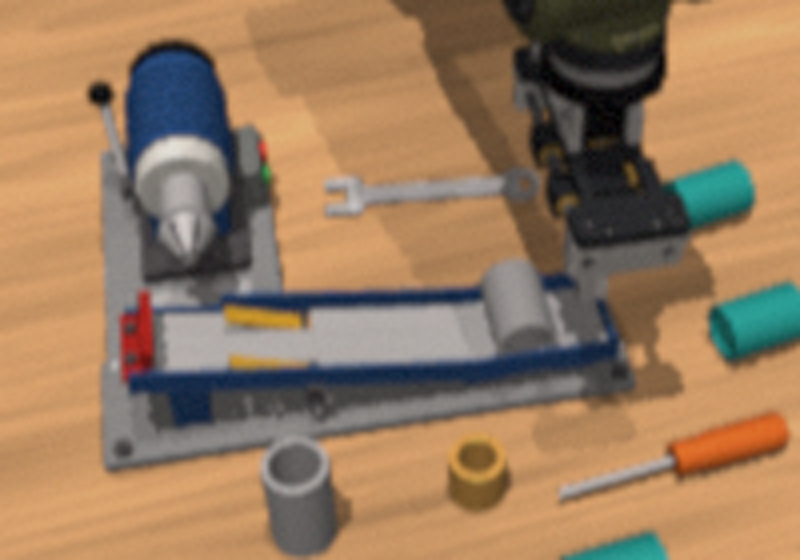

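Fingers are centred in the gutter behind the offcut. I'll lower the last 25 mm.

Emit:
{"name": "carry_out", "arguments": {"deltas": [{"x":0,"y":0.03,"z":0.3,"wx":0,"wy":0,"wz":0,"jaw":22},{"x":0,"y":0,"z":0.4,"wx":0,"wy":0,"wz":0,"jaw":22},{"x":0,"y":0,"z":0.35,"wx":0,"wy":0,"wz":0,"jaw":22},{"x":0,"y":0,"z":0.2,"wx":0,"wy":0,"wz":0,"jaw":22},{"x":0,"y":0,"z":0,"wx":0,"wy":0,"wz":0,"jaw":22},{"x":0,"y":0,"z":0,"wx":0,"wy":0,"wz":0,"jaw":22}]}}

```text
time_s: 6.13
ee_pos: [0.6244, 0.0802, 0.0452]
eef_rot: [-3.141, 0.0, 1.451]
force: [0.5, -0.2, 0.8]
grip_width: 0.0205
```

Emit:
{"name": "carry_out", "arguments": {"deltas": [{"x":-0.125,"y":0,"z":0,"wx":0,"wy":0,"wz":0,"jaw":22},{"x":-0.125,"y":0,"z":0,"wx":0,"wy":0,"wz":0,"jaw":22},{"x":-0.125,"y":0,"z":0,"wx":0,"wy":0,"wz":0,"jaw":22},{"x":-0.1,"y":0,"z":0,"wx":0,"wy":0,"wz":0,"jaw":22},{"x":-0.1,"y":0,"z":0,"wx":0,"wy":0,"wz":0,"jaw":22}]}}

```text
time_s: 6.55
ee_pos: [0.6232, 0.0684, 0.0456]
eef_rot: [3.141, -0.0, 1.451]
force: [-0.7, -0.5, 0.7]
grip_width: 0.0208
```

```bash
cat > st.py <<'E'
from h import *
from station import ctrl
import cv2,sys
p=np.load('p1.npy');c,s=np.cos(p[2]),np.sin(p[2])
o=ctrl.get_obs();e=o['ee_pos'][:2]-p[:2]
print(o['time_s'],'z',o['ee_pos'][2],'loader',c*e[0]+s*e[1],-s*e[0]+c*e[1],'F',o['force'],o['eef_rot'])
n=sys.argv[1]
i2=ctrl.camera('scene');cv2.imwrite(f'pics/{n}.png',cv2.resize(i2[165:245,165:325],None,fx=5,fy=5,interpolation=cv2.INTER_CUBIC))
cv2.imwrite(f'pics/{n}_full.png',i2)
E
python3 st.py a1
```

```text
6.55 z 0.04561850034968236 loader -0.13367005298792756 0.001092684227858888 F [-0.71251333 -0.48939838  0.6517929 ] [ 3.14133600e+00 -4.41899963e-05  1.45120022e+00]
```

View pics/a1.png

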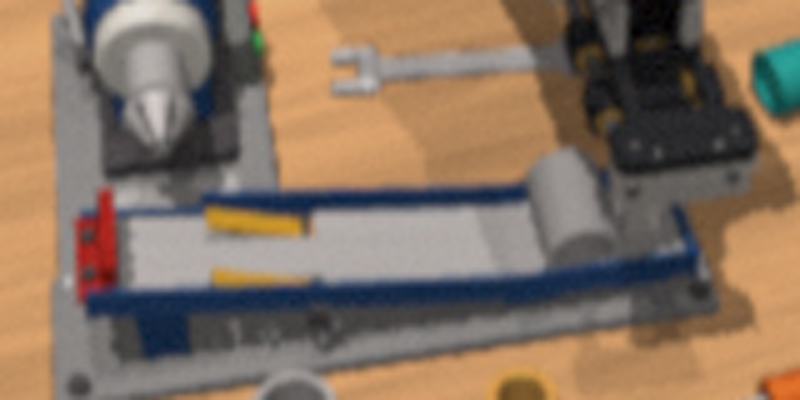

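Emit:
{"name": "carry_out", "arguments": {"deltas": [{"x":-0.1,"y":-0.02,"z":0.04,"wx":0,"wy":0,"wz":0,"jaw":22},{"x":-0.1,"y":-0.02,"z":0.04,"wx":0,"wy":0,"wz":0,"jaw":22},{"x":-0.1,"y":0,"z":0,"wx":0,"wy":0,"wz":0,"jaw":22},{"x":-0.1,"y":0,"z":0,"wx":0,"wy":0,"wz":0,"jaw":22},{"x":-0.11,"y":0,"z":0,"wx":0,"wy":0,"wz":0,"jaw":22},{"x":-0.12,"y":0,"z":0,"wx":0,"wy":0,"wz":0,"jaw":22},{"x":-0.125,"y":0,"z":0,"wx":0,"wy":0,"wz":0,"jaw":22},{"x":-0.125,"y":0,"z":0,"wx":0,"wy":0,"wz":0,"jaw":22}]}}

```text
time_s: 7.27
ee_pos: [0.6202, 0.0511, 0.0439]
eef_rot: [3.142, 0.0, 1.451]
force: [-0.4, -0.1, 0.6]
grip_width: 0.0203
```

```bash
python3 st.py a2
```

```text
7.2667 z 0.04386563334505172 loader -0.11614156117620003 0.00021416560666619178 F [-0.44915667 -0.08003771  0.58114264] [3.14156959e+00 1.58042468e-06 1.45140417e+00]
```

View pics/a2.png

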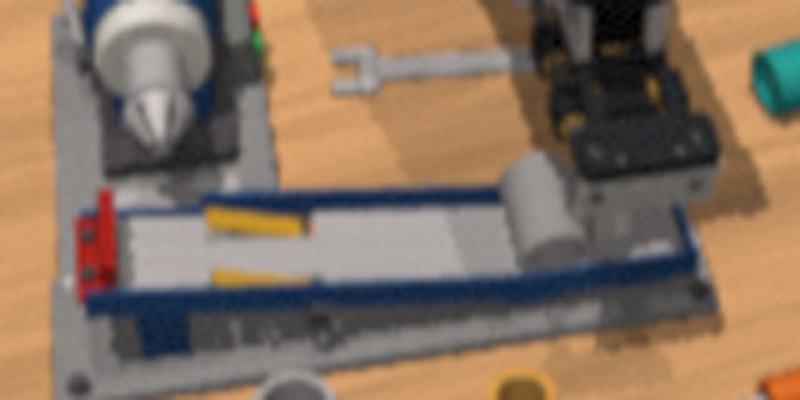

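The offcut is rolling ahead of the fingers. I'll go on to the slope start and up.

Emit:
{"name": "carry_out", "arguments": {"deltas": [{"x":-0.125,"y":0,"z":0,"wx":0,"wy":0,"wz":0,"jaw":22},{"x":-0.125,"y":0,"z":0,"wx":0,"wy":0,"wz":0,"jaw":22},{"x":-0.125,"y":0,"z":0,"wx":0,"wy":0,"wz":0,"jaw":22},{"x":-0.125,"y":0,"z":0,"wx":0,"wy":0,"wz":0,"jaw":22},{"x":-0.125,"y":0,"z":0,"wx":0,"wy":0,"wz":0,"jaw":22},{"x":-0.125,"y":0,"z":0,"wx":0,"wy":0,"wz":0,"jaw":22},{"x":-0.125,"y":0,"z":0,"wx":0,"wy":0,"wz":0,"jaw":22},{"x":-0.125,"y":0,"z":0,"wx":0,"wy":0,"wz":0,"jaw":22},{"x":-0.125,"y":0,"z":-0.01,"wx":0,"wy":0,"wz":0,"jaw":22},{"x":-0.125,"y":0,"z":-0.022,"wx":0,"wy":0,"wz":0,"jaw":22},{"x":-0.125,"y":0,"z":-0.022,"wx":0,"wy":0,"wz":0,"jaw":22},{"x":-0.125,"y":0,"z":-0.022,"wx":0,"wy":0,"wz":0,"jaw":22}]}}

```text
time_s: 8.32
ee_pos: [0.6167, 0.0214, 0.0455]
eef_rot: [3.141, -0.0, 1.451]
force: [0.3, 1.4, -0.1]
grip_width: 0.0211
```

Emit:
{"name": "carry_out", "arguments": {"deltas": [{"x":-0.125,"y":0,"z":-0.022,"wx":0,"wy":0,"wz":0,"jaw":22},{"x":-0.125,"y":0,"z":-0.022,"wx":0,"wy":0,"wz":0,"jaw":22},{"x":-0.125,"y":0,"z":-0.022,"wx":0,"wy":0,"wz":0,"jaw":22},{"x":-0.125,"y":0,"z":-0.022,"wx":0,"wy":0,"wz":0,"jaw":22},{"x":-0.125,"y":0,"z":-0.022,"wx":0,"wy":0,"wz":0,"jaw":22},{"x":-0.125,"y":0,"z":-0.022,"wx":0,"wy":0,"wz":0,"jaw":22},{"x":-0.125,"y":0,"z":-0.022,"wx":0,"wy":0,"wz":0,"jaw":22},{"x":-0.125,"y":0,"z":-0.022,"wx":0,"wy":0,"wz":0,"jaw":22},{"x":-0.125,"y":0,"z":-0.022,"wx":0,"wy":0,"wz":0,"jaw":22},{"x":-0.125,"y":0,"z":-0.022,"wx":0,"wy":0,"wz":0,"jaw":22}]}}

```text
time_s: 9.15
ee_pos: [0.6136, -0.0034, 0.0498]
eef_rot: [3.142, -0.0, 1.451]
force: [1.1, 1.7, 0.6]
grip_width: 0.0206
```

```bash
python3 st.py a3
```

```text
9.15 z 0.0498210620775576 loader -0.0611609759426169 0.00019341709593091293 F [1.14353195 1.69183917 0.57381782] [ 3.14158070e+00 -9.83571240e-06  1.45143678e+00]
```

View pics/a3.png

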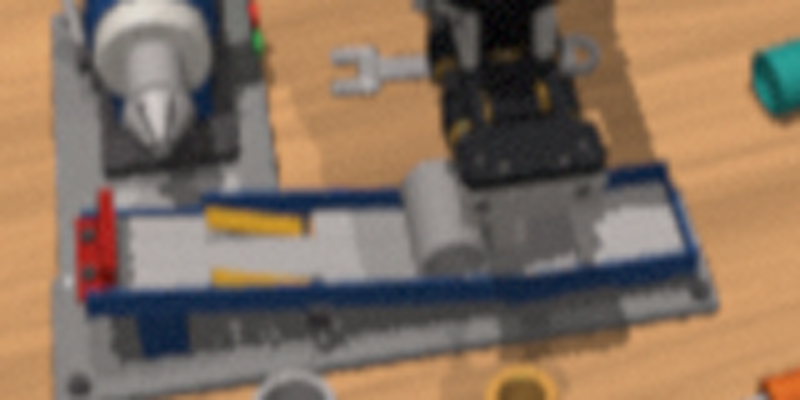

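Emit:
{"name": "carry_out", "arguments": {"deltas": [{"x":-0.125,"y":0,"z":-0.022,"wx":0,"wy":0,"wz":0,"jaw":22},{"x":-0.125,"y":0,"z":-0.022,"wx":0,"wy":0,"wz":0,"jaw":22},{"x":-0.125,"y":0,"z":-0.022,"wx":0,"wy":0,"wz":0,"jaw":22},{"x":-0.125,"y":0,"z":-0.022,"wx":0,"wy":0,"wz":0,"jaw":22},{"x":-0.125,"y":0,"z":-0.022,"wx":0,"wy":0,"wz":0,"jaw":22},{"x":-0.125,"y":0,"z":-0.022,"wx":0,"wy":0,"wz":0,"jaw":22},{"x":-0.125,"y":0,"z":-0.022,"wx":0,"wy":0,"wz":0,"jaw":22},{"x":-0.125,"y":0,"z":-0.022,"wx":0,"wy":0,"wz":0,"jaw":22},{"x":-0.125,"y":0,"z":-0.022,"wx":0,"wy":0,"wz":0,"jaw":22},{"x":-0.125,"y":0,"z":-0.022,"wx":0,"wy":0,"wz":0,"jaw":22},{"x":-0.125,"y":0,"z":-0.022,"wx":0,"wy":0,"wz":0,"jaw":22},{"x":-0.125,"y":0,"z":-0.022,"wx":0,"wy":0,"wz":0,"jaw":22}]}}

```text
time_s: 10.2
ee_pos: [0.61, -0.0332, 0.0551]
eef_rot: [-3.142, 0.0, 1.451]
force: [0.4, 1.4, 1.1]
grip_width: 0.0202
```

Emit:
{"name": "carry_out", "arguments": {"deltas": [{"x":-0.125,"y":0,"z":-0.022,"wx":0,"wy":0,"wz":0,"jaw":22},{"x":-0.125,"y":0,"z":-0.022,"wx":0,"wy":0,"wz":0,"jaw":22},{"x":-0.125,"y":0,"z":-0.022,"wx":0,"wy":0,"wz":0,"jaw":22},{"x":-0.125,"y":0,"z":-0.022,"wx":0,"wy":0,"wz":0,"jaw":22},{"x":-0.125,"y":0,"z":-0.022,"wx":0,"wy":0,"wz":0,"jaw":22},{"x":-0.125,"y":0,"z":-0.022,"wx":0,"wy":0,"wz":0,"jaw":22},{"x":-0.125,"y":0,"z":-0.022,"wx":0,"wy":0,"wz":0,"jaw":22},{"x":-0.125,"y":0,"z":-0.022,"wx":0,"wy":0,"wz":0,"jaw":22},{"x":-0.125,"y":0,"z":-0.022,"wx":0,"wy":0,"wz":0,"jaw":22},{"x":-0.125,"y":0,"z":-0.022,"wx":0,"wy":0,"wz":0,"jaw":22},{"x":-0.125,"y":0,"z":-0.022,"wx":0,"wy":0,"wz":0,"jaw":22},{"x":-0.125,"y":0,"z":-0.022,"wx":0,"wy":0,"wz":0,"jaw":22}]}}

```text
time_s: 11.2
ee_pos: [0.6065, -0.063, 0.0604]
eef_rot: [-3.142, 0.0, 1.451]
force: [0.1, 1.3, 1.3]
grip_width: 0.021
```

```bash
python3 st.py a4
```

```text
11.2 z 0.060372658286565586 loader -0.001144876357281136 0.00015538419007598612 F [0.10760739 1.29228334 1.29929818] [-3.14156195e+00  1.78342012e-05  1.45140448e+00]
```

View pics/a4.png

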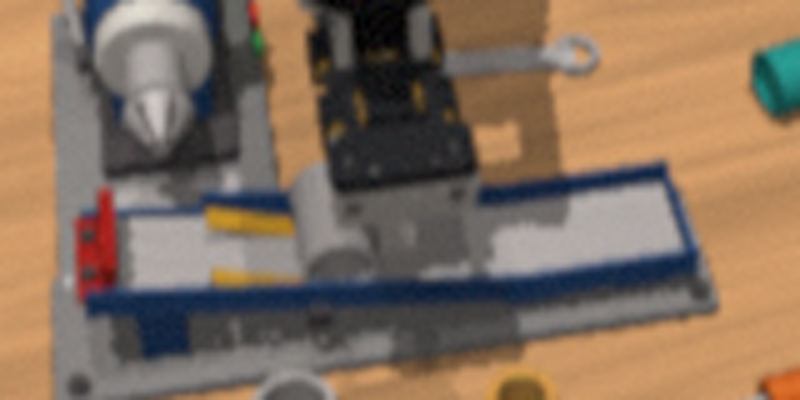

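Emit:
{"name": "carry_out", "arguments": {"deltas": [{"x":-0.125,"y":0,"z":-0.022,"wx":0,"wy":0,"wz":0,"jaw":22},{"x":-0.125,"y":0,"z":-0.022,"wx":0,"wy":0,"wz":0,"jaw":22},{"x":-0.125,"y":0,"z":-0.022,"wx":0,"wy":0,"wz":0,"jaw":22},{"x":-0.125,"y":0,"z":-0.022,"wx":0,"wy":0,"wz":0,"jaw":22},{"x":-0.125,"y":0,"z":-0.022,"wx":0,"wy":0,"wz":0,"jaw":22},{"x":-0.125,"y":0,"z":-0.022,"wx":0,"wy":0,"wz":0,"jaw":22},{"x":-0.125,"y":0,"z":-0.022,"wx":0,"wy":0,"wz":0,"jaw":22},{"x":-0.125,"y":0,"z":-0.022,"wx":0,"wy":0,"wz":0,"jaw":22},{"x":-0.125,"y":0,"z":-0.022,"wx":0,"wy":0,"wz":0,"jaw":22},{"x":-0.125,"y":0,"z":-0.022,"wx":0,"wy":0,"wz":0,"jaw":22},{"x":-0.125,"y":0,"z":-0.022,"wx":0,"wy":0,"wz":0,"jaw":22},{"x":-0.125,"y":0,"z":-0.022,"wx":0,"wy":0,"wz":0,"jaw":22}]}}

```text
time_s: 12.25
ee_pos: [0.6029, -0.0928, 0.0657]
eef_rot: [-3.142, 0.0, 1.451]
force: [0.5, 1.7, -0.1]
grip_width: 0.0206
```

Emit:
{"name": "carry_out", "arguments": {"deltas": [{"x":-0.125,"y":0,"z":-0.022,"wx":0,"wy":0,"wz":0,"jaw":22},{"x":-0.125,"y":0,"z":-0.022,"wx":0,"wy":0,"wz":0,"jaw":22},{"x":-0.125,"y":0,"z":-0.022,"wx":0,"wy":0,"wz":0,"jaw":22},{"x":-0.125,"y":0,"z":-0.022,"wx":0,"wy":0,"wz":0,"jaw":22},{"x":-0.125,"y":0,"z":-0.022,"wx":0,"wy":0,"wz":0,"jaw":22},{"x":-0.125,"y":0,"z":-0.022,"wx":0,"wy":0,"wz":0,"jaw":22},{"x":-0.125,"y":0,"z":-0.022,"wx":0,"wy":0,"wz":0,"jaw":22},{"x":-0.125,"y":0,"z":-0.022,"wx":0,"wy":0,"wz":0,"jaw":22},{"x":-0.125,"y":0,"z":-0.022,"wx":0,"wy":0,"wz":0,"jaw":22},{"x":-0.125,"y":0,"z":-0.022,"wx":0,"wy":0,"wz":0,"jaw":22},{"x":-0.125,"y":0,"z":-0.022,"wx":0,"wy":0,"wz":0,"jaw":22}]}}

```text
time_s: 13.17
ee_pos: [0.5996, -0.1201, 0.0705]
eef_rot: [-3.142, -0.0, 1.451]
force: [0.8, 1.5, 1.1]
grip_width: 0.0208
```

```bash
python3 st.py a5
```

```text
13.1667 z 0.07046237255169226 loader 0.05633764960704253 0.00013899603903772678 F [0.83014952 1.5479788  1.12376105] [-3.14154424e+00 -2.00266039e-05  1.45137763e+00]
```

View pics/a5.png

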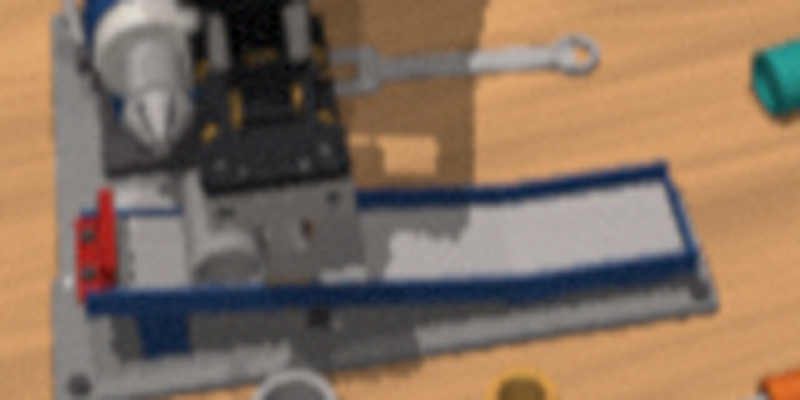

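Emit:
{"name": "carry_out", "arguments": {"deltas": [{"x":-0.125,"y":0,"z":-0.022,"wx":0,"wy":0,"wz":0,"jaw":22},{"x":-0.125,"y":0,"z":-0.022,"wx":0,"wy":0,"wz":0,"jaw":22},{"x":-0.125,"y":0,"z":-0.022,"wx":0,"wy":0,"wz":0,"jaw":22},{"x":-0.125,"y":0,"z":-0.022,"wx":0,"wy":0,"wz":0,"jaw":22},{"x":-0.12,"y":0,"z":-0.022,"wx":0,"wy":0,"wz":0,"jaw":22},{"x":-0.11,"y":0,"z":-0.02,"wx":0,"wy":0,"wz":0,"jaw":22},{"x":-0.1,"y":0,"z":-0.018,"wx":0,"wy":0,"wz":0,"jaw":22},{"x":-0.1,"y":0,"z":-0.018,"wx":0,"wy":0,"wz":0,"jaw":22},{"x":-0.1,"y":0,"z":-0.018,"wx":0,"wy":0,"wz":0,"jaw":22},{"x":-0.09,"y":0,"z":-0.018,"wx":0,"wy":0,"wz":0,"jaw":22},{"x":-0.08,"y":0,"z":-0.015,"wx":0,"wy":0,"wz":0,"jaw":22}]}}

```text
time_s: 14.13
ee_pos: [0.5968, -0.1439, 0.0748]
eef_rot: [-3.142, 0.0, 1.451]
force: [0.8, 1.3, 0.2]
grip_width: 0.0208
```

```bash
python3 st.py a6
```

```text
14.1333 z 0.07479728495028025 loader 0.08034792074015766 0.00014024692326635932 F [0.829802   1.30981515 0.23965445] [-3.14155939e+00  6.25221756e-05  1.45134573e+00]
```

View pics/a6.png

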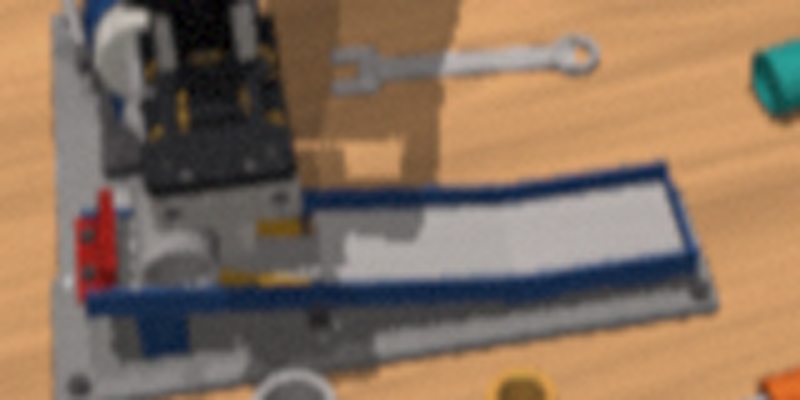

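Emit:
{"name": "carry_out", "arguments": {"deltas": [{"x":-0.07,"y":0,"z":-0.012,"wx":0,"wy":0,"wz":0,"jaw":22},{"x":-0.06,"y":0,"z":-0.011,"wx":0,"wy":0,"wz":0,"jaw":22},{"x":-0.06,"y":0,"z":-0.011,"wx":0,"wy":0,"wz":0,"jaw":22},{"x":-0.06,"y":0,"z":-0.011,"wx":0,"wy":0,"wz":0,"jaw":22},{"x":-0.05,"y":0,"z":-0.009,"wx":0,"wy":0,"wz":0,"jaw":22}]}}

```text
time_s: 14.6
ee_pos: [0.5961, -0.1497, 0.0759]
eef_rot: [3.142, -0.0, 1.451]
force: [0.5, 2.1, 1.3]
grip_width: 0.0206
```

```bash
python3 st.py a7; python3 - <<'E'
from h import *
import cv2
from station import ctrl
p=np.load('p1.npy');s=cam(ctrl,'scene')
im=cv2.imread('pics/a7_full.png')
k=8;x0,y0=175,195
z=cv2.resize(im[y0:255,x0:270],None,fx=k,fy=k,interpolation=cv2.INTER_CUBIC)
# bring calibration offset: align stop/lip by eye later; draw predicted near end circles at xg=18,28
for xg,col in((.018,(0,0,255)),(.028,(0,255,0))):
    t=np.linspace(0,2*np.pi,60)
    P=np.array([g2l(xg+.0212*np.cos(a),.03,.0212+.0212*np.sin(a)) for a in t])
    q=(proj(s,l2w(p,P))+.5-[x0,y0])*k
    cv2.polylines(z,[q.round().astype(int)],True,col,1)
P=[g2l(.0495,a,b) for a,b in((-.027,0),(-.027,.029),(.027,.029),(.027,0))]
q=(proj(s,l2w(p,P))+.5-[x0,y0])*k
cv2.polylines(z,[q.round().astype(int)],True,(255,255,0),1)
cv2.imwrite('pics/a7c.png',z)
E
```

```text
14.6 z 0.07590301838418792 loader 0.08614982226916008 0.00016217976623877396 F [0.47658161 2.10177505 1.26361401] [ 3.14156264e+00 -1.13426500e-05  1.45147799e+00]
```

View pics/a7c.png

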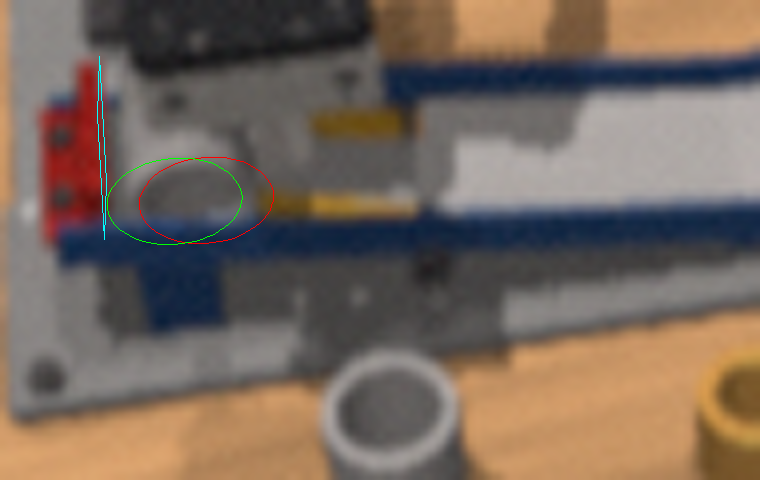

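Emit:
{"name": "carry_out", "arguments": {"deltas": [{"x":-0.04,"y":0,"z":-0.007,"wx":0,"wy":0,"wz":0,"jaw":22},{"x":-0.04,"y":0,"z":-0.007,"wx":0,"wy":0,"wz":0,"jaw":22},{"x":-0.03,"y":0,"z":-0.006,"wx":0,"wy":0,"wz":0,"jaw":22}]}}

```text
time_s: 14.9
ee_pos: [0.5958, -0.1519, 0.0763]
eef_rot: [-3.142, -0.0, 1.451]
force: [0.0, 1.5, 0.7]
grip_width: 0.0209
```

```bash
cat > ck.py <<'E'
from h import *
import cv2,sys
from station import ctrl
p=np.load('p1.npy');s=cam(ctrl,'scene')
n=sys.argv[1]
im=cv2.imread(f'pics/{n}_full.png')
k=9;x0,y0=180,200
z=cv2.resize(im[y0:235,x0:260],None,fx=k,fy=k,interpolation=cv2.INTER_CUBIC)
z0=z.copy()
for xg,col in((.018,(0,0,255)),(.028,(0,255,0))):
    t=np.linspace(0,2*np.pi,60)
    P=np.array([g2l(xg+.0212*np.cos(a),.03,.0212+.0212*np.sin(a)) for a in t])
    cv2.polylines(z,[((proj(s,l2w(p,P))+.5-[x0,y0])*k).round().astype(int)],True,col,1)
for h,col in((0,(255,0,255)),(.01,(255,255,0))):
  for sg in(-1,1):
    P=[g2l(a,sg*b,cc) for a,b,cc in((-.055,.015,0),(0,.015,h),(0,.028,h),(-.055,.028,0))]
    cv2.polylines(z,[((proj(s,l2w(p,P))+.5-[x0,y0])*k).round().astype(int)],True,col,1)
cv2.imwrite(f'pics/{n}_c.png',np.vstack([z0[:290],z[:290]]))
E
python3 st.py a8; python3 ck.py a8
```

```text
14.9 z 0.07627651917947087 loader 0.08834982806815608 0.00014564492245159114 F [0.0354262  1.49091596 0.68568694] [-3.14157512e+00 -2.54357081e-06  1.45142077e+00]
```

View pics/a8_c.png

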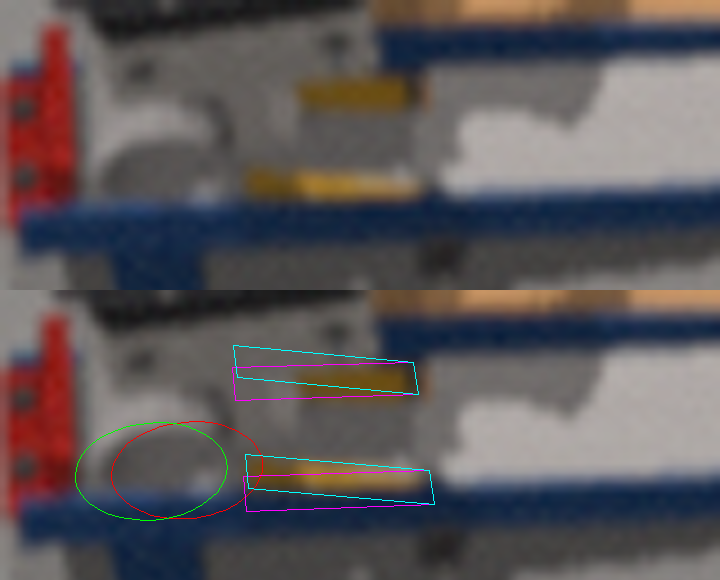

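The near prong is up (it matches the raised outline) and the offcut is at gutter x ≈ 24. I'll ease back so it settles on the catch.

Emit:
{"name": "carry_out", "arguments": {"deltas": [{"x":0.05,"y":0,"z":0,"wx":0,"wy":0,"wz":0,"jaw":22},{"x":0.05,"y":0,"z":0,"wx":0,"wy":0,"wz":0,"jaw":22},{"x":0.05,"y":0,"z":0,"wx":0,"wy":0,"wz":0,"jaw":22},{"x":0.05,"y":0,"z":0,"wx":0,"wy":0,"wz":0,"jaw":22},{"x":0.05,"y":0,"z":0,"wx":0,"wy":0,"wz":0,"jaw":22},{"x":0.05,"y":0,"z":0,"wx":0,"wy":0,"wz":0,"jaw":22},{"x":0.05,"y":0,"z":0,"wx":0,"wy":0,"wz":0,"jaw":22},{"x":0.05,"y":0,"z":0,"wx":0,"wy":0,"wz":0,"jaw":22},{"x":0.05,"y":0,"z":0,"wx":0,"wy":0,"wz":0,"jaw":22},{"x":0.05,"y":0,"z":0,"wx":0,"wy":0,"wz":0,"jaw":22}]}}

```text
time_s: 15.78
ee_pos: [0.597, -0.1418, 0.0763]
eef_rot: [3.142, 0.0, 1.451]
force: [-0.9, -0.3, 0.2]
grip_width: 0.0203
```

```bash
python3 st.py a9; python3 ck.py a9
```

```text
15.7833 z 0.07629765261590203 loader 0.07823092437283398 0.00015909040801997953 F [-0.88168033 -0.30286917  0.24816363] [3.14154961e+00 5.37855165e-05 1.45135206e+00]
```

View pics/a9_c.png

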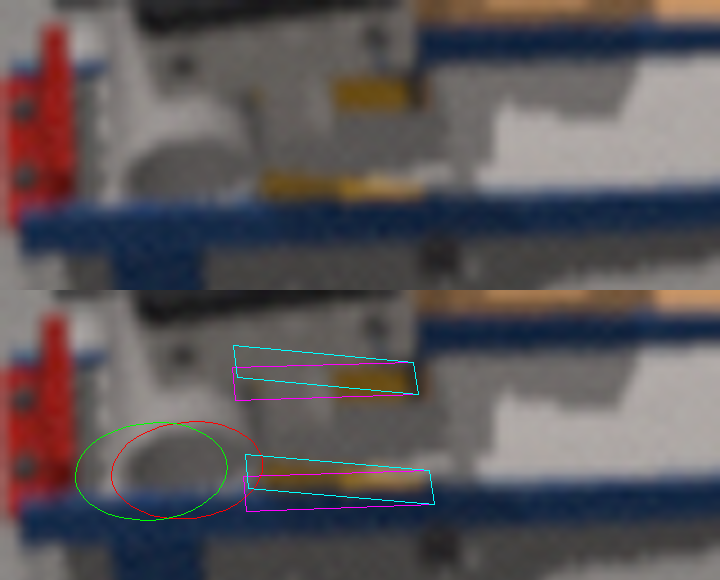

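Emit:
{"name": "carry_out", "arguments": {"deltas": [{"x":0.05,"y":0,"z":0,"wx":0,"wy":0,"wz":0,"jaw":22},{"x":0.05,"y":0,"z":0,"wx":0,"wy":0,"wz":0,"jaw":22},{"x":0.05,"y":0,"z":0,"wx":0,"wy":0,"wz":0,"jaw":22},{"x":0.05,"y":0,"z":0,"wx":0,"wy":0,"wz":0,"jaw":22}]}}

```text
time_s: 16.17
ee_pos: [0.5975, -0.1378, 0.0763]
eef_rot: [3.142, 0.0, 1.451]
force: [-0.5, -0.8, 1.0]
grip_width: 0.0209
```

```bash
python3 st.py b1; python3 ck.py b1
```

```text
16.1667 z 0.0762717552074632 loader 0.0741996669200158 0.00015278511483743373 F [-0.46767958 -0.75003472  0.97430684] [3.14158051e+00 2.42002617e-05 1.45143731e+00]
```

View pics/b1_c.png

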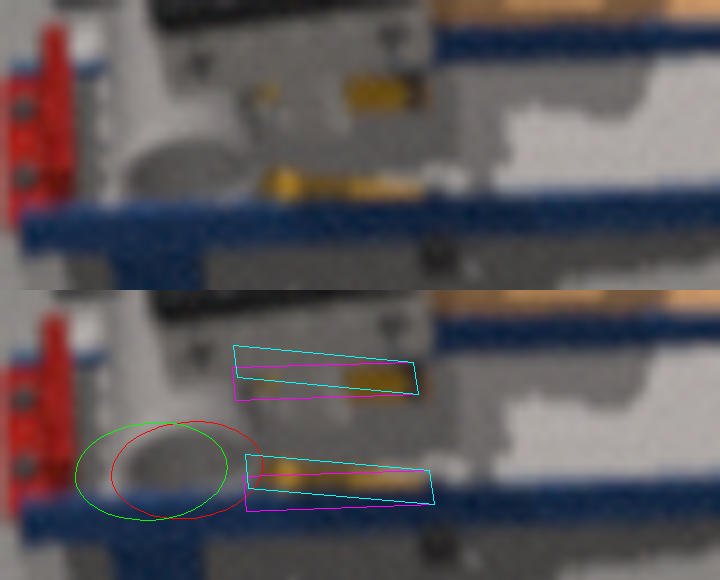

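The offcut stayed put while the fingers withdrew, so it is resting on the catch. Now I'll back off and lift away.

Emit:
{"name": "carry_out", "arguments": {"deltas": [{"x":0.2,"y":0,"z":0,"wx":0,"wy":0,"wz":0,"jaw":22},{"x":0.3,"y":0,"z":-0.1,"wx":0,"wy":0,"wz":0,"jaw":22},{"x":0.4,"y":0,"z":-0.3,"wx":0,"wy":0,"wz":0,"jaw":22},{"x":0.5,"y":0,"z":-0.5,"wx":0,"wy":0,"wz":0,"jaw":22},{"x":0.6,"y":0,"z":-0.8,"wx":0,"wy":0,"wz":0,"jaw":22},{"x":0.6,"y":0,"z":-0.9,"wx":0,"wy":0,"wz":0,"jaw":22},{"x":0.6,"y":0,"z":-0.9,"wx":0,"wy":0,"wz":0,"jaw":22},{"x":0.6,"y":0,"z":-0.9,"wx":0,"wy":0,"wz":0,"jaw":22},{"x":0.6,"y":0,"z":-0.9,"wx":0,"wy":0,"wz":0,"jaw":22},{"x":0.6,"y":0,"z":-0.9,"wx":0,"wy":0,"wz":0,"jaw":22},{"x":0.4,"y":0,"z":-0.5,"wx":0,"wy":0,"wz":0,"jaw":22},{"x":0.2,"y":0,"z":-0.2,"wx":0,"wy":0,"wz":0,"jaw":22}]}}

```text
time_s: 17.22
ee_pos: [0.6114, -0.0252, 0.2167]
eef_rot: [3.138, -0.0, 1.453]
force: [-0.2, -0.3, -0.0]
grip_width: 0.0205
```

Emit:
{"name": "carry_out", "arguments": {"deltas": [{"x":0.5,"y":0,"z":-0.2,"wx":0,"wy":0,"wz":0,"jaw":22},{"x":0.8,"y":0,"z":-0.3,"wx":0,"wy":0,"wz":0,"jaw":22},{"x":0.8,"y":0,"z":-0.3,"wx":0,"wy":0,"wz":0,"jaw":22},{"x":0.8,"y":0,"z":-0.2,"wx":0,"wy":0,"wz":0,"jaw":22},{"x":0.5,"y":0,"z":0,"wx":0,"wy":0,"wz":0,"jaw":22},{"x":0,"y":0,"z":0,"wx":0,"wy":0,"wz":0,"jaw":22},{"x":0,"y":0,"z":0,"wx":0,"wy":0,"wz":0,"jaw":22}]}}

```text
time_s: 17.8
ee_pos: [0.6187, 0.0408, 0.2333]
eef_rot: [-3.14, 0.0, 1.452]
force: [1.2, -0.3, 0.4]
grip_width: 0.0208
```

```bash
python3 st.py b2; python3 ck.py b2; python3 -c "
from station import ctrl;import cv2
i=ctrl.camera('top');cv2.imwrite('pics/t2.png',i)"
```

```text
17.8 z 0.23332276815083774 loader -0.1057443025696964 -5.028608192483332e-05 F [ 1.20823769 -0.28738569  0.37529195] [-3.14021312e+00  3.31149428e-04  1.45201575e+00]
```

View pics/b2_c.png

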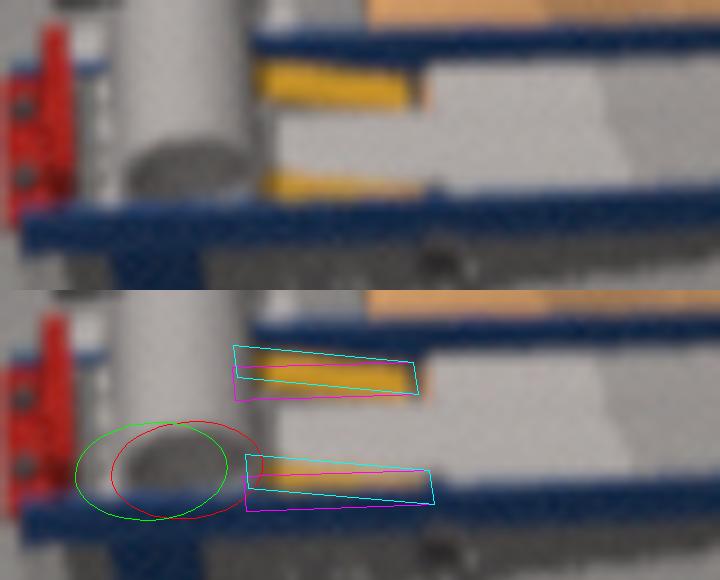

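View pics/b2_full.png

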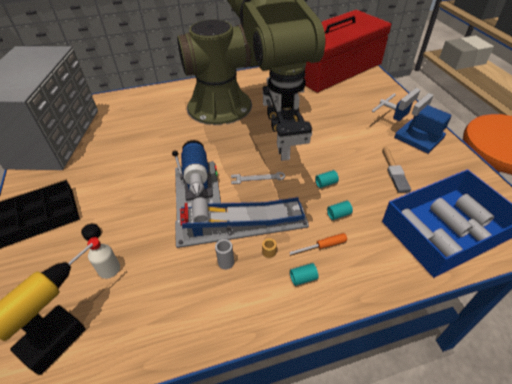

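View pics/t2.png

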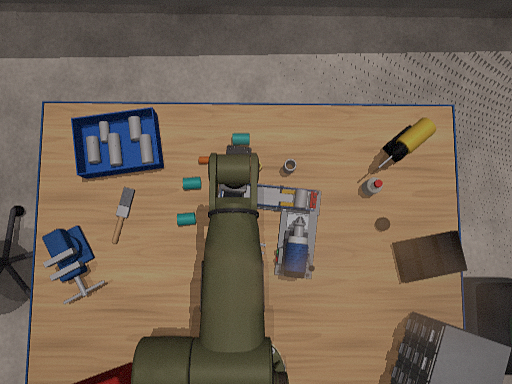

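```bash
python3 -c "
from station import ctrl
print(ctrl.hand_in())"
```

```text
the job is handed in; nothing more can be done
None
```

The offcut is loaded: I pushed it along the landing and up the slope at about 30 mm/s, slowing near the top, and it went over the catch. I then eased the fingers back until it rested on the raised catch, lifted the hand clear and handed in at about 18 s.

**Last checks:**
- **Offcut and catch:** both prongs match the raised outline. The offcut lies square at gutter x ≈ 18 mm, between the catch and the red stop. It did not move as the hand left.
- **Forces:** the wrist read about 1–2 N during the push and returned to noise level afterwards.
- **Other items:** I saw none displaced in the scene and top pictures, judged by eye only. The arm hid part of the top view.

**What failed or disagreed:**
- My first move calls were refused because each row needs every field filled in. Nothing moved, at a cost of under 1 s.
- The fixed-camera and wrist-camera estimates of the gutter axis disagreed by about 3 mm. I used the wrist view, and the fingers stayed centred.

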